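# Refit the post of a glass-drying stand

## Task

The wooden post of the glass-drying stand has been taken out and stands on the worktop. Put it back: lift it, feel for the plain blind hole in the hub of the stand with its lower end, and press it straight down until it is fully home, then let go. Be gentle when feeling and pressing, so that the wood is not dented (40 N is too much), and leave the salt shaker, glass, tin and mug where they are.

Things in the scene. Friction and masses are not known exactly. Their poses are not given: they have to be found in the camera images.
- post_center (a point): centre (half-way up) of the loose wooden post: a plain straight dowel, 20 mm in diameter and 120 mm long, both ends flat, square-edged and alike, 65 to 110 g; it stands upright on the worktop, either left or right of the stand. z axis along the post
- stand: the glass-drying stand, fixed: a round wooden foot 130 mm in diameter, 14 mm thick, and on it a round hub of the same wood, 68 mm in diameter whose flat top is 54 mm above the worktop. Origin: centre of the foot's underside, z up. The hub and the upright hole in its middle are firm but lie off this origin by up to 4.5 mm along the stand's x and 4.5 mm along its y, at least 2.5 mm in all, anew each time, not reported
- stand_mid (a point): point straight above the middle of the foot at the height of the hub's top, not the hole itself, which is off by the offset above. The hole is blind, 21.6 mm in diameter, unchamfered. The post drops 22 mm freely in, meets a tight cork pad that yields to a steady push of 7 to 9 N and stays where pushed; 8 mm further it is home, 30 mm deep, its centre 84 mm above the worktop
- salt_shaker: clear salt shaker with a rounded grey cap, 44 mm wide, 90 mm tall; origin at the centre of its underside. Bystander, to be left alone
- tumbler: clear drinking glass, 80 mm wide, 88 mm tall; origin at the centre of its underside. Bystander, to be left alone
- tomato_tin: low food tin, 75 mm wide, 58 mm tall; origin at the centre of its underside. Bystander, to be left alone
- mug: white mug, 88 mm by 127 mm with its handle, 102 mm tall; origin on its underside. Bystander, to be left alone

How it is judged (in metres and radians):
On the way:
1. the post is lifted off the worktop in the gripper (height (world z) of post_center above 0.09 m and contact force between the fingers and post above 0.5 N), for 0.2 s.
At the end, for the whole second after the job is handed in: The post stands at rest, upright within 0.09 rad, in the hole of the hub (its centre within 12 mm of the stand's centre, seen from above), pressed in at least 28 mm of the full 30 mm (its centre at most 86 mm above the worktop) (z of post_center in the frame of stand below 0.086 m and horizontal distance between post_center and stand below 0.012 m and angle between post_center's own z axis and vertical below 0.09 rad and linear speed of post below 0.02 m/s); the robot touches nothing.
It fails at once if the post is pressed on the stand with more than 40 N (contact force between post and stand above 40 N).
It fails at once if the salt_shaker is moved more than 25 mm or tipped (distance of salt_shaker from where it was at the start of the episode above 0.025 m or angle between salt_shaker's own z axis and vertical above 0.3 rad).
It fails at once if the tumbler is moved more than 25 mm or tipped (distance of tumbler from where it was at the start of the episode above 0.025 m or angle between tumbler's own z axis and vertical above 0.3 rad).
It fails at once if the tomato_tin is moved more than 25 mm or tipped (distance of tomato_tin from where it was at the start of the episode above 0.025 m or angle between tomato_tin's own z axis and vertical above 0.3 rad).
It fails at once if the mug is moved more than 25 mm or tipped (distance of mug from where it was at the start of the episode above 0.025 m or angle between mug's own z axis and vertical above 0.3 rad).
It also fails if it takes over 72 s, if anything falls off the work surface, if the arm or the gripper's body presses on something with over 40 N, if the wrist force passes 120 N, or if a joint passes its speed limit or range.

## Robot

A 6-joint arm with a two-finger parallel gripper is mounted at the origin on a cart in front of the work surface, level with it; the furniture and walls round the work are solid. World frame = base frame: x ahead of the robot, y to its left, z up, the work surface at z = 0. Lengths are in mm, angles in rad, forces in N, time in s.
With the tool pointing down it reaches from about 350 to 775 mm from the base axis. Payload 7.3 kg.
Tool frame: the origin (TCP) lies midway between the tips of the shut fingers; the grasp point (between the pads) lies 19 mm behind it; z points along the fingers, y is the line along which they close (so a half turn about z gives the same grasp; the last joint's range is limited). The gripper opens to 92 mm and grips with 3 to 60 N. Pads are 19 mm wide; open, the fingers measure 130 mm over their backs; the gripper's body (75 mm by 190 mm) begins 47 mm behind the grasp point.
Start: joints at [-1.425, 0.342, 1.524, -0, 1.275, -0.146], TCP at [151.052, -502.82, 226.741] pointing down, gripper open.
Joint ranges: [-2.53, 2.53], [-0.77, 2.02], [0.04, 2.7], [-1, 4.14], [0.28, 2.66], [-3.11, 3.11]. Speed limits (rad/s): [2.57, 2.57, 3.14, 3.14, 3.14, 3.14].

## Interface

Orientations are given as [roll, pitch, yaw] about the fixed x, y, z axes, in that order (R = Rz(yaw) Ry(pitch) Rx(roll)).
In Python, from plant import get_obs, capture, camera_model, close_job, search_frame, regions_of, pinpoint gives the robot as it stands. The module is installed in compiled form; this text tells all that it offers.
- The arm moves only by the shell command python3 -m pendant 'ROWS'. ROWS is JSON, one flat list of numbers, 7 for each row, row after row: the shift along the tool's x, y, z in units of 30 mm (1.0 is 30 mm), then the turn, a rotation vector about the tool's x, y, z in units of 4 degrees (1.0 is 4 degrees), then the closure, from -1 (fully open) to 1 (shut), so that 0 is half open. In form: [dx, dy, dz, wx, wy, wz, gripper, dx, dy, dz, wx, wy, wz, gripper, ...]. A call has 1 to 12 rows; each row shifts and turns the commanded pose from where the row before left it, along the tool's axes as they then stand; what a row does not reach is not made up. A row lasts 1/10 s, in which the tool goes at most 50 mm and 8.59 degrees, less where a joint would pass 70% of its speed; a pose out of reach is approached as far as the arm can. A call with a number of a shift or a turn outside -1 to 1 is refused whole. A call with a gripper value outside its range is refused whole. The fingers move at their own pace and stop on an object; the grip force is fixed at half the most. Time passes only in rows, so rows that do not move let the fingers close. It gives the time, the measured TCP pose, the force, the opening and the grip force at its end, in the units of the state.
- get_obs(): the state, without advancing time (a new reading comes with each control period).
- capture(name): name is "scene" or "side" or "wrist"; returns the picture (420x560x3 uint8, red, green, blue); there is no depth.
- camera_model(name): a dict with "fov_y" (degrees; the focal length in pixels is half the picture's height over the tangent of half this angle, whatever the lens; pixels are square), "cx", "cy" (the principal point, pixels), "pose" (4x4, takes a point from camera to world coordinates). Camera axes: x right, y up, looking along -z (the intrinsics and any distortion apply to the point x, -y, -z); pixel columns grow to the right and rows downward; lengths in mm; the calibration is good to about 2 mm. A picture is of the moment at which its call begins: read the wrist's pose just before it. camera_model takes no time and is no camera call; for the wrist camera it gives the pose at the moment of the call.
- close_job(): hands the job in; it is judged then, once.
Trained networks look in the newest picture that a camera, given by its name, has taken for a name from the list of things; names that differ only in an ending like _2 or _b are one class to them, and where a whole thing is asked for, a point or a joint stands for the part that bears it (a point fixed in the world has none). Each returns a list of dicts, best first, with "score" (0 to 1); they miss things now and then, are a little off and sometimes report something else, mostly with a low value. They report only what shows in the picture. A call takes as long as a camera call.
- search_frame(camera, thing): "location" ([column, row] in pixels, amid what is visible of it).
- regions_of(camera, thing): "pixels" (420x560 bool, what is visible of it) and "location" ([column, row] in pixels, amid what is visible of it).
- pinpoint(camera, thing): "location" ([column, row] in pixels: a listed point, or the origin of a listed thing).
The state is a dict: "time": time; "joint_positions": joint angles; "dq": joint speeds; "tau": joint torques, N m; "tool_pos": TCP position; "tcp_rot": TCP orientation; "contact_force": force on the tool from outside, world axes, zero at the start; "moment": the same for the moment, N m; "grip_width": finger opening in mm; "finger_force": force on a finger pad.
Only numpy, scipy, OpenCV 4.12 (cv2) and the standard library are available. Lean on these libraries where they do the work, as an engineer would, in place of code of your own. Each camera call takes 0.05 s, during which the arm holds its last target. There are 200 camera calls.

## Working session

There is one attempt and no reset: what is moved stays moved. The work goes in short steps, Python scripts to look and compute and a shell command to move; the robot and the scene stay as the last step left them, time stands still between calls to the robot, and variables do not carry over. Pictures are saved under pics/ and viewed, at most 10 in all, crops included, and the job is handed in when it is done.

```bash
mkdir -p pics; cat > h.py <<'E'
import numpy as np, cv2
from plant import *
def ray(cam,px,M=None):
    m=M or camera_model(cam); f=210/np.tan(np.radians(m["fov_y"]/2))
    d=np.array([(px[0]-m["cx"])/f,-(px[1]-m["cy"])/f,-1]); P=np.array(m["pose"])
    return P[:3,3],P[:3,:3]@d
def atz(cam,px,z,M=None):
    o,d=ray(cam,px,M); return o+d*(z-o[2])/d[2]
def tri(a,b):
    (o1,d1),(o2,d2)=a,b
    s=np.linalg.lstsq(np.c_[d1,-d2],o2-o1,rcond=None)[0]
    p,q=o1+d1*s[0],o2+d2*s[1]; return (p+q)/2,np.linalg.norm(p-q)
E
python3 - <<'E'
from h import *
o=get_obs();print(o)
for c in ("scene","side","wrist"):
    im=capture(c);cv2.imwrite(f"pics/{c}0.png",im[:,:,::-1]);m=camera_model(c);print(c,{k:(np.round(v,2).tolist()) for k,v in m.items()})
Z=dict(post_center=60,stand=0,stand_mid=54,salt_shaker=0,tumbler=0,tomato_tin=0,mug=0)
for t,z in Z.items():
    for c in ("scene","side"):
        r=pinpoint(c,t)[:2]
        for k in r: print(t,c,round(k["score"],2),np.round(k["location"],1),np.round(atz(c,k["location"],z),1))
E
```

```text
{'time': 0.0, 'joint_positions': array([-1.42503662e+00,  3.42727573e-01,  1.52502565e+00,  9.10373447e-06,
        1.27536778e+00, -1.45983284e-01]), 'dq': array([-5.35445812e-04,  8.69049690e-04, -5.55462843e-04,  2.24827948e-05,
        4.44653156e-04,  3.52614745e-04]), 'tau': array([-1.53935867e-03, -4.31251645e+01, -2.44219530e+01,  7.17326417e-02,
        5.61624987e-02, -1.17650461e-04]), 'tool_pos': array([ 150.97501478, -502.40438085,  226.03942184]), 'tcp_rot': array([-3.14008183e+00, -2.30933701e-04,  2.91740158e-01]), 'contact_force': array([ 0.8238008 , -0.18731804,  0.0389082 ]), 'moment': array([-0.02444405,  0.0377203 , -0.0245369 ]), 'finger_force': 0.0, 'grip_width': 91.91691772881474}
scene {'fov_y': 43.75, 'cx': 276.14, 'cy': 212.93, 'pose': [[-0.74, 0.5, -0.45, 9.86], [-0.68, -0.55, 0.5, 611.98], [0.0, 0.67, 0.74, 986.86], [0.0, 0.0, 0.0, 1.0]]}
side {'fov_y': 51.72, 'cx': 274.07, 'cy': 213.52, 'pose': [[-0.97, 0.12, -0.19, 401.45], [-0.23, -0.59, 0.78, 721.38], [-0.02, 0.8, 0.6, 615.61], [0.0, 0.0, 0.0, 1.0]]}
wrist {'fov_y': 66.73, 'cx': 281.38, 'cy': 207.05, 
[... 401 characters left out ...]
mid scene 0.98 [300.4 222.4] [517.5 -29.3  54. ]
stand_mid scene 0.48 [384.7 192.5] [ 427.2 -247.1   54. ]
stand_mid side 0.92 [303.  207.4] [525.3 -40.6  54. ]
salt_shaker scene 0.86 [220.6 321.8] [488.  263.7   0. ]
salt_shaker side 0.74 [293.  337.3] [487.2 262.    0. ]
tumbler scene 0.86 [244.5 188. ] [735.7 -57.9   0. ]
tumbler side 0.93 [220.2 213.3] [725.6 -50.    0. ]
tumbler side 0.62 [293.7 331.5] [488.4 249.8   0. ]
tomato_tin scene 0.74 [203.3 271.4] [613.8 199.7   0. ]
tomato_tin scene 0.34 [242.6 188.7] [737.6 -52.6   0. ]
tomato_tin side 0.76 [240.1 304. ] [597.5 210.    0. ]
mug scene 0.61 [324.5 173.4] [ 614.5 -246.     0. ]
mug side 0.96 [286.2 172.2] [ 610.4 -264.1    0. ]
```

View pics/scene0.png

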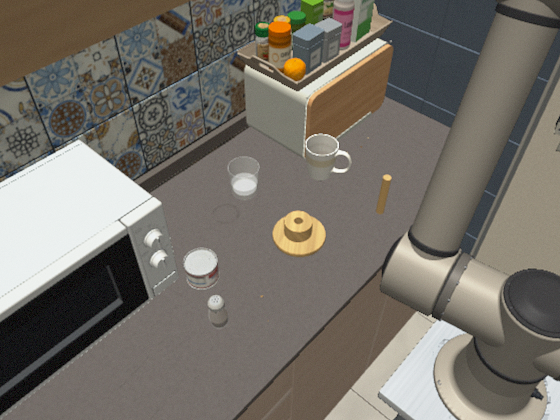

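View pics/side0.png

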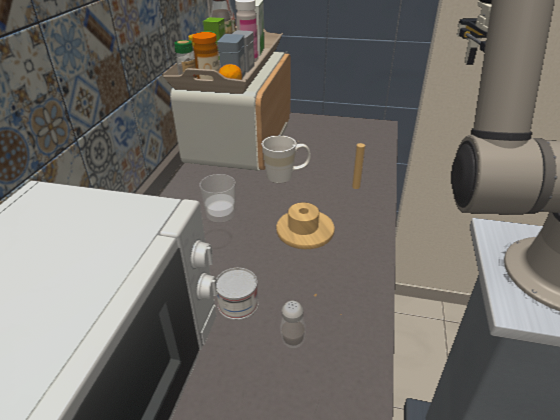

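Scene: post top at (387,178) and foot at (381,211); stand foot at (299,234), with the hole at about (298,216). Side: post at (360,165), hub top at (303,211). The post is near (427,-230) and the stand near (518,-33). Next I'll move over the post.

```bash
python3 -m pendant '[0.94,-0.5,0,0,0,0,-1,0.94,-0.5,0,0,0,0,-1,0.94,-0.5,0,0,0,0,-1,0.94,-0.5,0,0,0,0,-1,0.94,-0.5,0,0,0,0,-1,0.94,-0.5,0,0,0,0,-1,0.94,-0.5,0,0,0,0,-1,0.94,-0.5,0,0,0,0,-1,0.94,-0.5,0,0,0,0,-1,0.94,-0.5,0,0,0,0,-1,0.94,-0.5,0,0,0,0,-1,0,0,0,0,0,0,-1]'
python3 - <<'E'
from h import *
m=camera_model("wrist");im=capture("wrist");cv2.imwrite("pics/w1.png",im[:,:,::-1])
o=get_obs();print(o["tool_pos"],o["tcp_rot"],np.round(m["pose"],2).tolist())
for t,z in (("post_center",60),("stand_mid",54),("stand",0)):
    for k in pinpoint("wrist",t)[:2]: print(t,k["score"],k["location"],atz("wrist",k["location"],z,m))
E
```

```text
time: 2.05
tool_pos: [402.6, -253.3, 226.8]
tcp_rot: [-3.141, -0.001, 0.296]
contact_force: [0.9, -0.8, 0.2]
grip_width: 91.5
finger_force: 0.0
[ 401.46454936 -254.48208455  226.72155302] [3.14147872e+00 4.98892005e-05 2.95059166e-01] [[0.29, 0.91, 0.28, 478.13], [-0.96, 0.28, 0.09, -228.51], [0.0, -0.29, 0.96, 385.42], [0.0, 0.0, 0.0, 1.0]]
post_center 0.67 [267.2, 162.9] [ 423.47032244 -230.01990331   60.        ]
stand 0.85 [111.8, 13.5] [518.61493502 -27.38049196   0.        ]
```

View pics/w1.png

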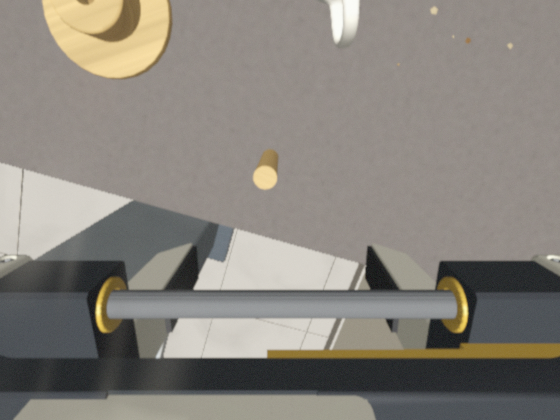

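The wrist view shows the post's top disc at (265,176) and its foot near (270,153). The stand is at the upper left, around (105,20).

```bash
python3 - <<'E'
from h import *
m=camera_model("wrist");o=get_obs()
p=atz("wrist",(265,176.5),120,m);print(p, atz("wrist",(270,152),0,m))
R=cv2.Rodrigues(np.zeros(3))[0]
y=o["tcp_rot"][2];d=p-o["tool_pos"]
print(d[0]*np.cos(y)+d[1]*np.sin(y), d[0]*np.sin(y)-d[1]*np.cos(y))
E
```

```text
[ 419.51952704 -234.1888179   120.        ] [ 424.43015365 -232.98640635    0.        ]
24.838674766635275 -15.436623463955996
```

```bash
python3 -m pendant '[0.45,-0.26,0.8,0,0,0,-1,0.45,-0.26,0.8,0,0,0,-1,0,0,0.8,0,0,0,-1,0,0,0,0,0,0,-1,0,0,0,0,0,0,-1]'
python3 - <<'E'
from h import *
m=camera_model("wrist");im=capture("wrist");cv2.imwrite("pics/w2.png",im[:,:,::-1])
o=get_obs();print(o["tool_pos"],o["tcp_rot"])
for k in pinpoint("wrist","post_center")[:2]: print(k["score"],k["location"],atz("wrist",k["location"],60,m))
E
```

```text
time: 2.75
tool_pos: [421.7, -233.7, 155.1]
tcp_rot: [-3.142, 0.0, 0.29]
contact_force: [0.6, 0.4, -0.1]
grip_width: 91.8
finger_force: 0.0
[ 422.09666648 -233.96644312  155.76611175] [ 3.14026365e+00 -7.15041085e-04  2.90467436e-01]
0.56 [279.9, 207.5] [ 421.76577654 -230.67651001   60.        ]
```

View pics/w2.png

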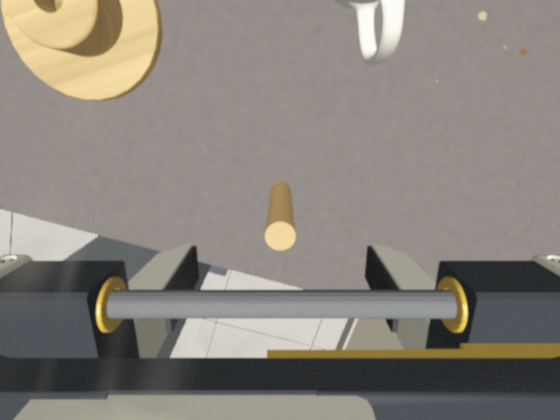

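The post is centred between the fingers (column 280 against a mid of 282), with its top disc at (280,236).

```bash
python3 - <<'E'
from h import *
o=get_obs();y=o["tcp_rot"][2];m=camera_model("wrist")
for px,z in (((280,236),120),((281,183.5),0)):
    p=atz("wrist",px,z,m);d=p-o["tool_pos"]
    print(p,d[0]*np.cos(y)+d[1]*np.sin(y), d[0]*np.sin(y)-d[1]*np.cos(y))
E
```

```text
[ 421.41238398 -231.67771964  120.        ] -0.2419184202453054 -2.481418140655741
[ 429.21337654 -230.18920063    0.        ] 7.658439107763247 -1.6717733150883727
```

```bash
python3 -m pendant '[0,-0.06,0.7,0,0,0,-1,0,0,0.7,0,0,0,-1,0,0,0.7,0,0,0,-1,0,0,0.7,0,0,0,-1,0,0,0.2,0,0,0,-1,0,0,0,0,0,0,1,0,0,0,0,0,0,1,0,0,0,0,0,0,1,0,0,0,0,0,0,1,0,0,0,0,0,0,1]'
python3 -m pendant '[0,0,0,0,0,0,1,0,0,0,0,0,0,1,0,0,0,0,0,0,1,0,0,0,0,0,0,1,0,0,0,0,0,0,1]'
```

```text
time: 3.85
tool_pos: [421.8, -231.3, 65.3]
tcp_rot: [3.141, -0.001, 0.292]
contact_force: [0.7, -0.7, -0.4]
grip_width: 56.3
finger_force: 0.0
time: 4.35
tool_pos: [421.5, -231.1, 64.7]
tcp_rot: [3.142, 0.0, 0.292]
contact_force: [-0.4, 0.8, -0.4]
grip_width: 19.9
finger_force: 30.0
```

```bash
python3 -m pendant '[0,0,-0.3,0,0,0,1,0,0,-0.7,0,0,0,1,0,0,-0.8,0,0,0,1,0,0,-0.8,0,0,0,1,0.4,-0.9,0,0,0,0,1,0.4,-0.9,0,0,0,0,1,0.4,-0.9,0,0,0,0,1,0.4,-0.9,0,0,0,0,1,0.4,-0.9,0,0,0,0,1,0.4,-0.9,0,0,0,0,1,0,0,0,0,0,0,1,0,0,0,0,0,0,1]'
python3 - <<'E'
from h import *
m=camera_model("wrist");im=capture("wrist");cv2.imwrite("pics/w3.png",im[:,:,::-1])
o=get_obs();print(o["tool_pos"],o["tcp_rot"],o["contact_force"])
for k in regions_of("wrist","post_center")[:2]: print(k["score"],k["location"])
for t in("stand_mid","stand"):
  for k in pinpoint("wrist",t)[:2]: print(t,k["score"],k["location"],atz("wrist",k["location"],54 if t!="stand" else 0,m))
E
```

```text
time: 5.55
tool_pos: [444.0, -55.0, 143.2]
tcp_rot: [3.141, -0.0, 0.294]
contact_force: [-0.0, -1.2, -0.4]
grip_width: 19.7
finger_force: 30.0
[443.96008445 -55.62929218 143.05283763] [ 3.14093351e+00 -2.27422644e-04  2.92353354e-01] [ 0.71386484 -1.19566393 -0.32428667]
0.56 [280.1, 273.7]
stand_mid 0.73 [277.0, 110.7] [517.45989744 -27.74589006  54.        ]
stand 0.9 [276.5, 108.0] [519.0873925  -26.10535892   0.        ]
stand 0.64 [540.7, 82.0] [ 607.67971632 -243.36989462    0.        ]
```

View pics/w3.png

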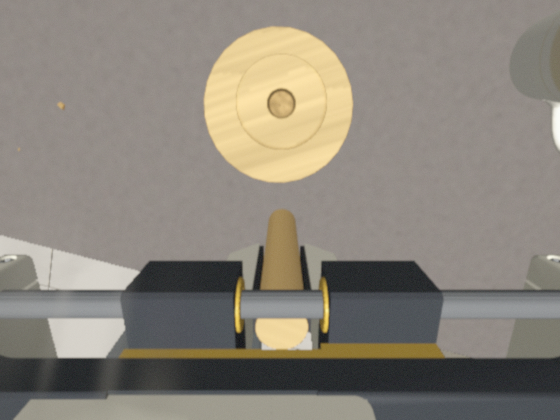

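The hole shows clearly at (281,103), centred on the hub ring. The lower end of the post has its front edge at (281,210).

```bash
python3 - <<'E'
from h import *
im=cv2.imread("pics/w3.png");m=camera_model("wrist");o=get_obs();y=o["tcp_rot"][2]
c=cv2.resize(im[70:225,200:360],None,fx=5,fy=5,interpolation=cv2.INTER_CUBIC)[:,:];cv2.imwrite("pics/w3c.png",cv2.resize(c,None,fx=.75,fy=.75))
g=cv2.GaussianBlur(cv2.cvtColor(im,6),(3,3),0)
mask=(g[85:122,262:300]<125).astype(np.uint8);n,l,s,ce=cv2.connectedComponentsWithStats(mask)
print(s,ce+[262,85])
def T(px,z):
    p=atz("wrist",px,z,m);d=p-o["tool_pos"];print(px,p,"tool",d[0]*np.cos(y)+d[1]*np.sin(y),d[0]*np.sin(y)-d[1]*np.cos(y))
T((281,103),54);T((281,210),77.5);T((281.5,101.5),54)
E
```

```text
[[   0    0   38   37 1401]
 [  16    5    2    1    2]
 [  24    6    1    1    1]
 [   9    8    2    2    2]] [[280.5117773  103.04068522]
 [278.5         90.        ]
 [286.          91.        ]
 [271.5         93.5       ]]
(281, 103) [523.48596958 -30.40175988  54.        ] tool 83.66328699740103 -1.8712901788404999
(281, 210) [451.31320332 -51.95299286  77.5       ] tool 8.341556026177107 -1.8972909753191223
(281.5, 101.5) [524.59786935 -30.45419758  54.        ] tool 84.71357084896603 -1.5025427748329925
```

View pics/w3c.png

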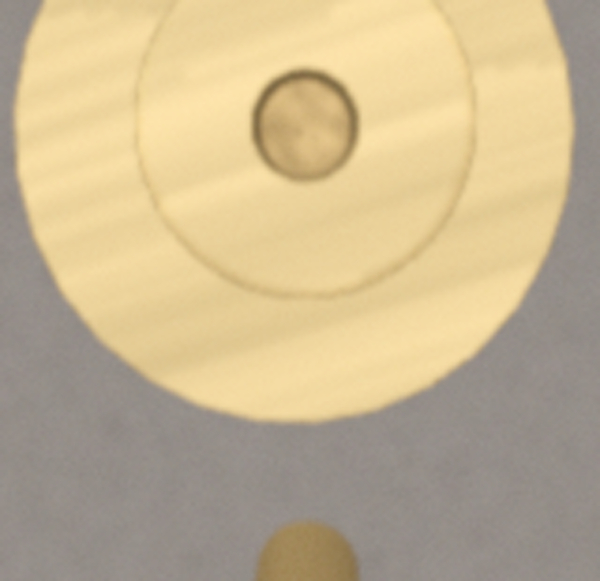

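```bash
python3 -m pendant '[0.7,0,0,0,0,0,1,0.7,-0.01,0,0,0,0,1,0.7,0,0,0,0,0,1,0.7,0,0.2,0,0,0,1,0,0,0.4,0,0,0,1,0,0,0,0,0,0,1,0,0,0,0,0,0,1]'
python3 - <<'E'
from h import *
m=camera_model("wrist");im=capture("wrist");o=get_obs();y=o["tcp_rot"][2];print(o["tool_pos"],o["tcp_rot"],o["contact_force"])
c=im[190:330,200:360,::-1];cv2.imwrite("pics/w4c.png",cv2.resize(c,None,fx=4,fy=4,interpolation=cv2.INTER_CUBIC))
E
```

```text
time: 6.45
tool_pos: [523.0, -31.3, 124.2]
tcp_rot: [-3.141, 0.002, 0.291]
contact_force: [0.1, -0.7, -0.0]
grip_width: 19.6
finger_force: 30.0
[523.41779591 -31.31098636 124.66708979] [-3.14130415e+00  9.53276529e-04  2.90987461e-01] [-0.70839169 -0.56517894 -1.45504677]
```

View pics/w4c.png

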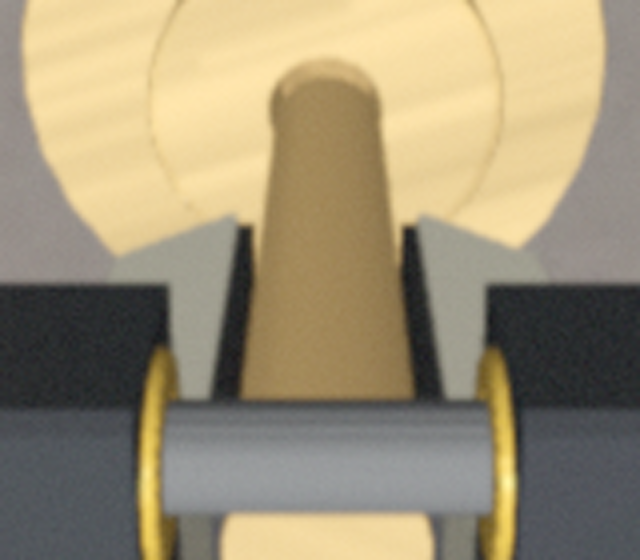

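Crop: the hole (columns 271–382, front rim at row 58) lies directly behind the post's lower end (columns 278–380, front edge at row 78), so they are nearly aligned.

```bash
python3 - <<'E'
from h import *
m=camera_model("wrist");o=get_obs();y=o["tcp_rot"][2]
def T(c,r,z):
    p=atz("wrist",(200+c/4,190+r/4),z,m);d=p-o["tool_pos"];print("tool",d[0]*np.cos(y)+d[1]*np.sin(y),d[0]*np.sin(y)-d[1]*np.cos(y))
T(326.5,58,54);T(329,78,o["tool_pos"][2]-65.2)
T(271,100,54);T(382,100,54);T(278,100,59);T(380,100,59)
E
```

```text
tool 10.889944568529975 -1.4783321250875368
tool 8.692372833150468 -1.022493372558697
tool 2.581022551314849 -11.993636702307752
tool 2.5782333997214795 9.03892687143487
tool 4.266341254658053 -10.470878422899101
tool 4.263834182170473 8.434569958845195
```

```bash
python3 -m pendant '[0.04,-0.015,0,0,0,0,1,0,0,0.05,0,0,0,1,0,0,0.05,0,0,0,1,0,0,0.05,0,0,0,1,0,0,0.04,0,0,0,1,0,0,0,0,0,0,1,0,0,0,0,0,0,1]'
python3 -m pendant '[0,0,0.03,0,0,0,1,0,0,0,0,0,0,1]'
```

```text
time: 7.2
tool_pos: [525.2, -30.0, 118.9]
tcp_rot: [3.142, 0.0, 0.292]
contact_force: [-0.3, -0.3, -1.2]
grip_width: 19.2
finger_force: 30.0
time: 7.4
tool_pos: [525.4, -30.1, 118.3]
tcp_rot: [3.141, -0.0, 0.292]
contact_force: [-1.0, -0.0, 1.4]
grip_width: 19.5
finger_force: 30.0
```

```bash
python3 -m pendant '[0,0,0.03,0,0,0,1,0,0,0,0,0,0,1]'
```

```text
time: 7.6
tool_pos: [525.0, -30.1, 117.2]
tcp_rot: [3.141, 0.001, 0.292]
contact_force: [-1.7, 0.2, -0.7]
grip_width: 19.5
finger_force: 30.0
```

```bash
python3 -m pendant '[0,0,0.03,0,0,0,1,0,0,0.03,0,0,0,1,0,0,0,0,0,0,1]'
```

```text
time: 7.9
tool_pos: [525.0, -30.0, 115.0]
tcp_rot: [-3.141, 0.001, 0.292]
contact_force: [-0.7, 0.4, -1.0]
grip_width: 19.9
finger_force: 30.0
```

```bash
python3 -m pendant '[0,0,0.03,0,0,0,1,0,0,0.03,0,0,0,1,0,0,0,0,0,0,1]'
```

```text
time: 8.2
tool_pos: [525.1, -30.1, 113.4]
tcp_rot: [-3.141, 0.001, 0.292]
contact_force: [-2.1, -0.5, -1.6]
grip_width: 19.4
finger_force: 30.0
```

```bash
python3 -m pendant '[0,0,0.03,0,0,0,1,0,0,0.03,0,0,0,1,0,0,0,0,0,0,1]'
```

```text
time: 8.5
tool_pos: [525.1, -30.0, 111.7]
tcp_rot: [-3.142, 0.0, 0.292]
contact_force: [-1.9, -0.0, -1.2]
grip_width: 19.4
finger_force: 30.0
```

```bash
python3 -m pendant '[-0.015,0,0.04,0,0,0,1,0,0,0.06,0,0,0,1,0,0,0.06,0,0,0,1,0,0,0,0,0,0,1]'
```

```text
time: 8.9
tool_pos: [524.9, -30.1, 106.7]
tcp_rot: [-3.142, 0.0, 0.292]
contact_force: [-1.2, -1.0, -1.6]
grip_width: 19.5
finger_force: 30.0
```

```bash
python3 -m pendant '[0,0,0.06,0,0,0,1,0,0,0.06,0,0,0,1,0,0,0.06,0,0,0,1,0,0,0,0,0,0,1]'
```

```text
time: 9.3
tool_pos: [524.8, -30.1, 101.3]
tcp_rot: [-3.142, 0.0, 0.292]
contact_force: [-0.5, 0.1, -2.3]
grip_width: 19.5
finger_force: 30.0
```

```bash
python3 -m pendant '[0,0,0.03,0,0,0,1,0,0,0.03,0,0,0,1,0,0,0,0,0,0,1]'
```

```text
time: 9.6
tool_pos: [524.9, -30.2, 99.7]
tcp_rot: [3.142, -0.0, 0.292]
contact_force: [-0.2, 0.5, -1.1]
grip_width: 19.6
finger_force: 30.0
```

```bash
python3 -m pendant '[0,0,0.03,0,0,0,1,0,0,0.03,0,0,0,1,0,0,0,0,0,0,1]'
```

```text
time: 9.9
tool_pos: [524.8, -30.2, 97.9]
tcp_rot: [3.142, 0.0, 0.292]
contact_force: [-0.2, -0.4, -1.7]
grip_width: 19.2
finger_force: 30.0
```

Next is the cork, at TCP z of about 97, and then home at about 89.3.

```bash
python3 -m pendant '[0,0,0.03,0,0,0,1,0,0,0.03,0,0,0,1,0,0,0,0,0,0,1]'
```

```text
time: 10.2
tool_pos: [524.9, -30.2, 96.5]
tcp_rot: [3.141, -0.0, 0.292]
contact_force: [-1.8, 0.6, 2.4]
grip_width: 19.4
finger_force: 30.0
```

```bash
python3 -m pendant '[0,0,0.03,0,0,0,1,0,0,0.03,0,0,0,1,0,0,0,0,0,0,1]'
```

```text
time: 10.5
tool_pos: [525.0, -30.2, 95.0]
tcp_rot: [3.141, -0.001, 0.292]
contact_force: [-2.2, 0.9, 6.2]
grip_width: 19.7
finger_force: 30.0
```

```bash
python3 -m pendant '[0,0,0.03,0,0,0,1,0,0,0.03,0,0,0,1,0,0,0,0,0,0,1]'
```

```text
time: 10.8
tool_pos: [525.0, -30.2, 93.3]
tcp_rot: [3.141, -0.001, 0.292]
contact_force: [-2.1, -0.1, 6.8]
grip_width: 19.6
finger_force: 30.0
```

```bash
python3 -m pendant '[0,0,0.03,0,0,0,1,0,0,0.03,0,0,0,1,0,0,0,0,0,0,1]'
```

```text
time: 11.1
tool_pos: [525.0, -30.2, 91.5]
tcp_rot: [3.141, -0.001, 0.292]
contact_force: [-4.0, 0.9, 5.6]
grip_width: 19.5
finger_force: 30.0
```

```bash
python3 -m pendant '[0,0,0.03,0,0,0,1,0,0,0,0,0,0,1]'
```

```text
time: 11.3
tool_pos: [525.0, -30.2, 90.6]
tcp_rot: [3.141, -0.001, 0.292]
contact_force: [-2.8, 0.0, 6.8]
grip_width: 19.7
finger_force: 30.0
```

```bash
python3 -m pendant '[0,0,0.02,0,0,0,1,0,0,0,0,0,0,1]'
```

```text
time: 11.5
tool_pos: [525.0, -30.2, 90.1]
tcp_rot: [3.141, -0.001, 0.292]
contact_force: [-2.4, 0.5, 7.4]
grip_width: 19.4
finger_force: 30.0
```

```bash
python3 -m pendant '[0,0,0.02,0,0,0,1,0,0,0,0,0,0,1]'
```

```text
time: 11.7
tool_pos: [525.0, -30.2, 89.4]
tcp_rot: [3.141, -0.001, 0.292]
contact_force: [-3.3, 0.8, 6.8]
grip_width: 19.6
finger_force: 30.0
```

```bash
python3 -m pendant '[0,0,0.02,0,0,0,1,0,0,0,0,0,0,1]'
```

```text
time: 11.9
tool_pos: [525.0, -30.2, 88.9]
tcp_rot: [3.141, -0.001, 0.292]
contact_force: [-3.1, 0.1, 6.8]
grip_width: 19.5
finger_force: 30.0
```

```bash
python3 -m pendant '[0,0,0.01,0,0,0,1,0,0,0,0,0,0,1]'
```

```text
time: 12.1
tool_pos: [525.0, -30.2, 88.6]
tcp_rot: [3.141, -0.001, 0.292]
contact_force: [-3.0, 0.8, 7.9]
grip_width: 19.7
finger_force: 30.0
```

```bash
python3 -m pendant '[0,0,0.01,0,0,0,1,0,0,0,0,0,0,1]'
```

```text
time: 12.3
tool_pos: [525.0, -30.2, 88.5]
tcp_rot: [3.141, -0.001, 0.292]
contact_force: [-2.9, 0.3, 8.7]
grip_width: 19.3
finger_force: 30.0
```

```bash
python3 -m pendant '[0,0,0.02,0,0,0,1,0,0,0,0,0,0,1]'
```

```text
time: 12.5
tool_pos: [525.1, -30.2, 88.5]
tcp_rot: [3.141, -0.001, 0.292]
contact_force: [-4.3, 0.1, 13.9]
grip_width: 19.5
finger_force: 30.0
```

```bash
python3 -m pendant '[0,0,0.02,0,0,0,1,0,0,0,0,0,0,1]'
```

```text
time: 12.7
tool_pos: [525.2, -30.2, 88.4]
tcp_rot: [3.141, -0.002, 0.292]
contact_force: [-6.9, 0.9, 19.3]
grip_width: 19.4
finger_force: 30.0
```

The force climbed to 19 N with no further travel, so the post is home. I'll ease off, let go and retreat.

```bash
python3 -m pendant '[-0.01,0,-0.04,0,0,0,1,0,0,0,0,0,0,1,0,0,0,0,0,0,-1,0,0,0,0,0,0,-1,0,0,0,0,0,0,-1,0,0,0,0,0,0,-1,0,0,0,0,0,0,-1,0,0,0,0,0,0,-1,0,0,0,0,0,0,-1]'
python3 -m pendant '[0,0,-0.3,0,0,0,-1,0,0,-0.5,0,0,0,-1,0,0,-0.7,0,0,0,-1,0,0,-0.9,0,0,0,-1,0,0,-0.9,0,0,0,-1,-0.8,0,0,0,0,0,-1,-0.8,0,0,0,0,0,-1,-0.8,0,0,0,0,0,-1,0,0,0,0,0,0,-1,0,0,0,0,0,0,-1]'
python3 - <<'E'
from h import *
m=camera_model("wrist");im=capture("wrist");cv2.imwrite("pics/w5.png",im[:,:,::-1])
capture("scene");capture("side")
A=[ray(c,pinpoint(c,"post_center")[0]["location"]) for c in("scene","side")]
print(tri(*A));k=pinpoint("wrist","post_center")[0];print(k["score"],tri(ray("wrist",k["location"],m),A[0]))
E
```

```text
time: 13.6
tool_pos: [524.6, -30.3, 87.5]
tcp_rot: [3.142, 0.0, 0.292]
contact_force: [0.1, -0.4, 0.4]
grip_width: 71.0
finger_force: 0.0
time: 14.6
tool_pos: [456.0, -51.1, 187.4]
tcp_rot: [3.141, -0.002, 0.291]
contact_force: [0.4, -0.5, 0.5]
grip_width: 91.9
finger_force: 0.0
(array([532.68905838, -32.50175129,  86.47259864]), np.float64(4.3046331391136485))Traceback (most recent call last):
  File "<stdin>", line 5, in <module>
IndexError: list index out of range
```

View pics/w5.png

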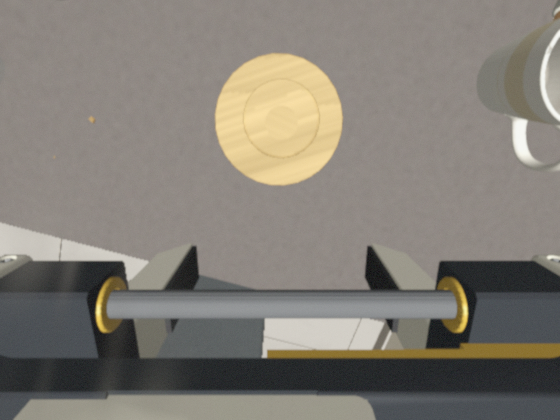

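The post stands upright, seen end-on at (281,123) in the hub. From the cork to the hard stop it travelled about 8 mm, as it should. I'm handing in.

```bash
python3 -c "
from plant import close_job;print(close_job())"
```

```text
the job is handed in; nothing more can be done
None
```

The post is back in the stand's hole: it travelled about 8 mm through the cork to a hard stop, peaking at about 19 N wrist force, then I let go and backed off. I kept clear of the other objects, and handed the job in; no verdict was shown.

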